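Trip test of a workshop bench power box

ROBOT

A 7-joint arm with a two-finger parallel gripper is mounted at the origin on the work surface. World frame = base frame: x ahead of the robot, y to its left, z up, the work surface at z = 0. Lengths are in m, angles in rad, forces in N, time in s.
With the tool pointing down it reaches from about 0.4 to 0.925 m from the base axis. Payload 5.6 kg.
Tool frame: the origin (TCP) lies at the very end of the fingers, on their centre line; the grasp point (between the pads) lies 19 mm behind it; z points along the fingers, y is the line along which they close (so a half turn about z gives the same grasp; the last joint's range is limited). The gripper opens to 85 mm and grips with 20 to 120 N. Pads are 22 mm wide; open, the fingers measure 114 mm over their backs; the gripper's body (76 mm by 85 mm) begins 54 mm behind the grasp point. The pads swing forward as they close: fully open they stand 13 mm farther back than shut.
Start: joints at [1.066, 0.468, -0.012, 1.603, 0.006, 1.071, -0.056], TCP at [0.29, -0.582, 0.205] pointing down, gripper open.
Joint ranges: [-2.53, 2.53], [-0.31, 2.02], [-1.57, 1.55], [0.28, 2.44], [-1.29, 4.43], [0.15, 1.84], [-2.92, 2.92]. Speed limits (rad/s): [2.57, 2.57, 3.14, 3.14, 3.14, 3.14, 3.14].

INTERFACE

Orientations are given as a unit quaternion [x, y, z, w].
In Python, from plant import robot, eyes, job_done gives the robot as it stands. The module is installed in compiled form; this text tells all that it offers.
- The arm moves only by the tool apply_moves, never from a script. Its argument "motion" is a list of rows, each a list of 7 numbers: the finger opening in m, from 0 to 0.0854, then the shift along the tool's x, y, z in m, then the turn, a rotation vector about the tool's x, y, z in degrees. In form: [[grip, x, y, z, rx, ry, rz], ...]. A call has 1 to 20 rows; each row is the pose to reach, as a shift and turn from the pose commanded when the call began, along the tool's axes at that moment; what a row does not reach only later rows make up. A row lasts 1/8 s, in which the tool goes at most 62.5 mm and 10.7 degrees, less where a joint would pass 70% of its speed; a pose out of reach is approached as far as the arm can. A call with a gripper value outside its range is refused whole. The fingers move at their own pace and stop on an object; "squeeze" is the grip in N (left out, the last holds). Time passes only in rows, so rows that repeat a pose let the fingers close. It gives the time, the measured TCP pose, the force, the opening and the grip force at its end, in the units of the state.
- robot.state(): the state, without advancing time (a new reading comes with each control period).
- eyes.read_camera(name): name is "scene" or "top"; returns a dict with "color" (480x640x3 uint8, red, green, blue), "intrinsics" (3x3 intrinsics, pixels), "xyz" and "attitude" of the camera in the world. Camera axes: x right, y down, z forward; pixel columns grow to the right and rows downward; lengths in m; the calibration is good to about 2 mm. A picture is of the moment at which its call begins. There is no depth.
- job_done(): hands the job in; it is judged then, once.
The state is a dict: "time": time; "joint_positions": joint angles; "dq": joint speeds; "joint_torque": joint torques, N m; "position": TCP position; "tool_rot": TCP orientation; "contact_force": force on the tool from outside, world axes, zero at the start; "ft_torque": the same for the moment, N m; "opening": finger opening in m; "grasp_force": force on a finger pad.
Only numpy, scipy, OpenCV 4.12 (cv2) and the standard library are available. Lean on these libraries where they do the work, as an engineer would, in place of code of your own. Each camera call takes 0.05 s, during which the arm holds its last target. There are 200 camera calls.

TASK

Do the daily check of the grey power box on the bench: push the yellow test button on its top right in, so that the button alone makes the red lever at the side drop. Then lift the lever back until it stays fully up, and last of all turn the black key clockwise, seen from above, to its stop to switch the bench on. Leave the other things on the bench where they are.

Things in the scene. Friction and masses are not known exactly. Their poses are not given: they have to be found in the camera images.
- power_box: Grey steel and plastic box fixed to the bench, 160 mm along its x, 220 mm along its y, 105 mm high, turned up to 0.45 rad from facing the robot. Origin: centre of its underside; z up. The yellow button and the key are on its top, the lever is on its -y side. A white mark on the top stands for key off, a green one for key on.
- test_button_top (a point): Centre of the top face of the yellow round test button, 36 mm across, in a black collar 54 mm across; when out, it stands 18 mm above the box's top (123 mm above the bench), 10 mm above its collar. It is pressed straight down.
- test_button (a joint): Travel of the button in m: 0 out, 0.008 fully pressed. It springs back. The lever trips after about 5 mm; fully down takes about 6 N at most.
- lever_grip (a point): Middle of the lever's grip: a level red round bar 16 mm thick and 82 mm long, parallel to the box's y axis, 63 mm out from the box's -y side (the lever's round arm, 14 mm thick, joins the bar 45 mm nearer the box; the bar runs 37 mm further out). This point is 115 mm from the hinge, towards the box's -x side: 140 mm above the bench when the lever is up, 38 mm when it is down.
- lever_hinge (a point): Point on the lever's hinge axis level with the grip's middle, in free air beside the box, 85 mm above the bench; does not move. The axis is parallel to the box's y axis.
- lever (a joint): Angle of the red lever in rad: 0 fully up (29 degrees above level), growing as it falls, 0.92 fully down (24 degrees below level). It is over-centre: above about 0.13 it falls, below that it snaps up. Lifting takes about 3 N at the grip.
- key_grip (a point): Middle of the key's flat black bow, 64 mm wide (along this point's x), 10 mm thick (along its y) and 36 mm high, 157 mm above the bench; the bow's top is at 173 mm, its underside at 137 mm. It is on the key's vertical turning axis, 115 mm from the button.
- key (a joint): Angle of the key in rad: 0 off (bow along the box's x axis), growing as it turns clockwise seen from above, 1.5 at the stop, on (bow along the box's y axis). It stays where it is left; it starts between 0 and 0.25.
- tin: Bystander: round tin, 80 mm across, 85 mm high, origin at the centre of its underside.
- tape_measure: Bystander: yellow and black tape measure, 75 x 44 x 62 mm high, origin at the centre of its underside.
- parts_bin: Bystander: open red bin, 90 x 90 x 50 mm high, origin at the centre of its underside.
- batten: Bystander: pale wood offcut lying flat, 35 x 140 x 22 mm high, origin at the centre of its underside.

How it is judged:
By the outcome, as a careful person would: the job done as asked, in the order asked, and still so for the second after the job is handed in, with the robot touching nothing.
It also fails if it takes over 59 s, if anything falls off the work surface, if the arm or the gripper's body presses on something with over 40 N, if the wrist force passes 120 N, or if a joint passes its speed limit or range.

## Working session

There is one attempt and no reset: what is moved stays moved. The work goes in short steps, Python scripts to look and compute and a tool call to move; the robot and the scene stay as the last step left them, time stands still between calls to the robot, and variables do not carry over. Pictures are saved under pics/ and viewed, at most 10 in all, crops included, and the job is handed in when it is done.

Besides the shell and the picture viewer there is one more tool, called as name(argument=value, ...), one argument or row to a line, values as JSON. apply_moves: Moves the arm, as the interface text tells. Its arguments: {"type":"object","properties":{"motion":{"type":"array"},"squeeze":{"type":"number"}},"required":["motion"]}

```bash
mkdir -p pics
cat > h.py <<'E'
import numpy as np, cv2
from scipy.spatial.transform import Rotation as R
from plant import robot, eyes, job_done
def rot(a):
    a=np.array(a,float); return a if a.shape==(3,3) else R.from_quat(a).as_matrix()
def ray(c,px,z):
    K=np.array(c["intrinsics"]);d=rot(c["attitude"])@np.linalg.inv(K)@np.array([px[0],px[1],1.]);o=np.array(c["xyz"])
    return o+d*(z-o[2])/d[2]
def proj(c,p):
    v=np.array(c["intrinsics"])@(rot(c["attitude"]).T@(np.array(p)-c["xyz"])); return v[:2]/v[2]
E
python3 - <<'E'
from h import *
for n in("scene","top"):
    c=eyes.read_camera(n); cv2.imwrite(f"pics/{n}0.png",c["color"][:,:,::-1]); print(n,c["xyz"],c["attitude"],c["intrinsics"])
s=robot.state();print(s["time"],s["position"],s["tool_rot"])
E
```

```text
scene [1.06739673 0.44468144 0.94876471] [ 0.42911324  0.85482458 -0.260674   -0.13109471] [[536.26996082   0.         322.74139224]
 [  0.         536.26996082 242.76485353]
 [  0.           0.           1.        ]]
top [0.5600624  0.12024558 0.85421756] [ 0.70906985 -0.70457535  0.02554868 -0.01186549] [[436.68312436   0.         323.27569982]
 [  0.         436.68312436 246.02659761]
 [  0.           0.           1.        ]]
0.1 [ 0.28931817 -0.58145839  0.2041507 ] [ 9.73472145e-01  2.28804163e-01 -2.34178515e-04 -7.63089602e-04]
```

View pics/scene0.png

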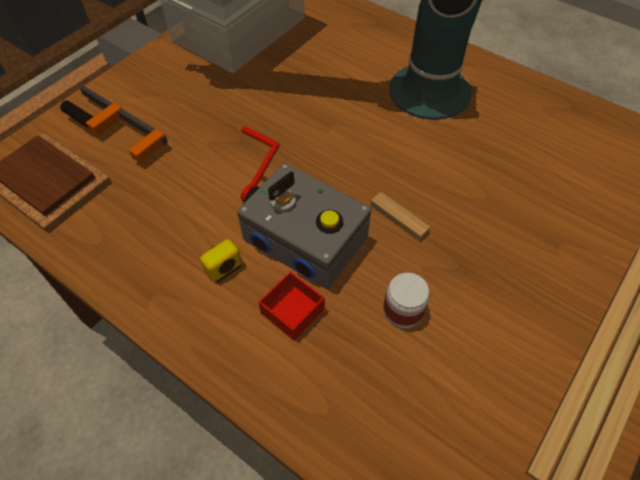

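View pics/top0.png

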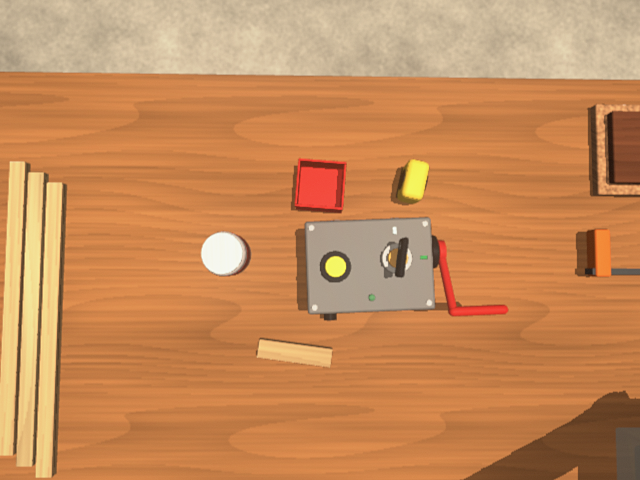

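The top view shows the button at (335,266), the key bow at about (402,257) and the lever bar from (455,311) to (505,309), which is up. The tin is at (224,254), the bin at (320,185), the tape at (414,180) and the batten at (295,353). The scene view agrees, with the button at (330,219).

```bash
cat >> h.py <<'E'
def cen(m):
    n,l,st,ce=cv2.connectedComponentsWithStats(m.astype(np.uint8)); i=1+np.argmax(st[1:,4]); return ce[i],(l==i),st[i]
def hsvmask(c,lo,hi,box):
    h=cv2.cvtColor(c["color"],cv2.COLOR_RGB2HSV);m=cv2.inRange(h,lo,hi)>0
    k=np.zeros_like(m);x0,y0,x1,y1=box;k[y0:y1,x0:x1]=1;return m&k
E
python3 - <<'E'
from h import *
t=eyes.read_camera("top");s=eyes.read_camera("scene")
b,_,_=cen(hsvmask(t,(22,120,100),(38,255,255),(315,240,358,290)));print("btn",b,ray(t,b,.123))
b2,_,_=cen(hsvmask(s,(22,120,80),(38,255,255),(312,205,350,235)));print("btn scene",b2,ray(s,b2,.123))
g,m,st=cen(hsvmask(t,(25,0,60),(179,60,170),(290,200,445,330)))
m=cv2.morphologyEx(m.astype(np.uint8),cv2.MORPH_CLOSE,np.ones((15,15)))
ct=max(cv2.findContours(m,0,1)[0],key=cv2.contourArea);r=cv2.minAreaRect(ct);bp=cv2.boxPoints(r)
print("box rect",r);P=[ray(t,p,.105) for p in bp];print(np.round(P,4))
for i in range(4):
    d=P[(i+1)%4]-P[i];print(np.linalg.norm(d),np.degrees(np.arctan2(d[1],d[0])))
l,m,_=cen(hsvmask(t,(0,150,80),(8,255,255),(430,230,520,325))|hsvmask(t,(172,150,80),(179,255,255),(430,230,520,325)))
ys,xs=np.where(m);bar=xs>458
for x in(462,480,500):print("bar",x,ray(t,(x,ys[xs==x].mean()),.14))
print("bar end",xs.max(),ray(t,(xs.max()+.5,ys[xs==xs.max()].mean()),.14))
k,m,st=cen(hsvmask(t,(0,0,0),(179,255,45),(388,232,415,285)));print("key",k,st)
pts=np.argwhere(m)[:,::-1].astype(np.float32);r=cv2.minAreaRect(pts);print(r)
print(ray(t,k,.165),[ray(t,p,.173).round(4) for p in cv2.boxPoints(r)])
# tall bystanders
print("tin",ray(t,(224,254),.085),"tape",ray(t,(416,175),.062))
E
```

```text
btn [335.15079365 266.21164021] [0.56514477 0.08612298 0.123     ]
btn scene [329.11406844 218.0608365 ] [0.5686678  0.08884372 0.123     ]
box rect ((424.5, 259.0), (5.0, 0.0), 180.0)
[[ 0.5786 -0.0731  0.105 ]
 [ 0.5786 -0.0731  0.105 ]
 [ 0.5786 -0.0644  0.105 ]
 [ 0.5786 -0.0644  0.105 ]]
0.0 0.0
0.008658433327724974 90.36066889098483
0.0 0.0
0.008658433327724974 -89.63933110901519
bar 462 [ 0.49309558 -0.12100468  0.14      ]
bar 480 [ 0.49484031 -0.1506757   0.14      ]
bar 500 [ 0.49660174 -0.18370518  0.14      ]
bar end 507 [ 0.49665224 -0.19609839  0.14      ]Traceback (most recent call last):
  File "<stdin>", line 15, in <module>
  File "h.py", line 12, in cen
    n,l,st,ce=cv2.connectedComponentsWithStats(m.astype(np.uint8)); i=1+np.argmax(st[1:,4]); return ce[i],(l==i),st[i]
                                                                        ~~~~~~~~~^^^^^^^^^^
    return _wrapfunc(a, 'argmax', axis=axis, out=out, **kwds)
    return bound(*args, **kwds)
ValueError: attempt to get argmax of an empty sequence
```

Run:
```python
from h import *
t=eyes.read_camera("top");cv2.imwrite("pics/crop.png",cv2.resize(t["color"][200:330,290:520,::-1],None,fx=3.4,fy=3.4,interpolation=2))
```

```text
(no output)
```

View pics/crop.png

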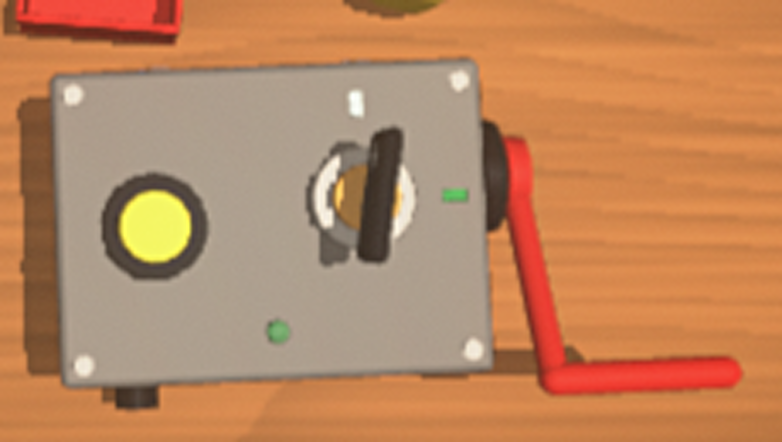

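The crop shows the box corners at (53,77), (476,60), (492,369) and (67,385). The bow runs from (387,130) to (371,260), the button is at (155,227), and the white and green marks are at (356,103) and (455,195).

Run:
```python
from h import *
t=eyes.read_camera("top");s=eyes.read_camera("scene")
f=lambda x,y,z:ray(t,(290+(x+.5)/3.4-.5,200+(y+.5)/3.4-.5),z)
C=[f(*p,.105) for p in((53,77),(476,60),(492,369),(67,385))]
for i in range(4):
    d=C[(i+1)%4]-C[i];print(np.linalg.norm(d),np.degrees(np.arctan2(d[1],d[0])))
print("c",np.mean(C,0))
print("marks",f(356,103,.105),f(455,195,.105))
a,b=f(387,130,.173),f(371,260,.173);print("bow",a,b,(a+b)/2,np.linalg.norm(a-b),np.degrees(np.arctan2(*(a-b)[1::-1])))
print("btn",f(155,227,.123))
k=(a+b)/2;print("dist",np.linalg.norm(k[:2]-f(155,227,.123)[:2]))
print("key in scene",proj(s,k),proj(s,a),proj(s,b))
print("tin",ray(t,(224,254),.085))
st=robot.state();T=rot(st["tool_rot"]);print(np.round(T,4),st["position"])
```

```text
0.21561132943542755 -87.23226588603205
0.15664289373989534 -177.4402347458764
0.21428470135884117 92.36654624854619
0.1551433198612898 3.049631975284177
c [0.56786095 0.02567385 0.105     ]
marks [ 0.62846472 -0.01677242  0.105     ] [ 0.58204284 -0.06700561  0.105     ]
bow [ 0.6098583  -0.01866118  0.173     ] [ 0.54993388 -0.01104934  0.173     ] [ 0.57989609 -0.01485526  0.173     ] 0.06040592606688621 -7.239171215036292
btn [0.56481098 0.08597996 0.123     ]
dist 0.10195736139501872
key in scene [281.72107929 179.80898827] [270.02208748 188.69565618] [293.14331519 171.13254684]
tin [0.58564956 0.27962953 0.085     ]
[[ 8.953e-01  4.455e-01 -2.000e-04]
 [ 4.455e-01 -8.953e-01  3.000e-04]
 [-0.000e+00 -4.000e-04 -1.000e+00]] [ 0.28951275 -0.58182058  0.20474955]
```

apply_moves(
  motion=[
    [0,0.5455,-0.4758,-0.03,0,0,-66],
    [0,0.5455,-0.4758,-0.03,0,0,-66],
    [0,0.5455,-0.4758,-0.03,0,0,-66],
    [0,0.5455,-0.4758,-0.03,0,0,-66],
    [0,0.5455,-0.4758,-0.03,0,0,-66],
    [0,0.5455,-0.4758,-0.03,0,0,-66],
    [0,0.5455,-0.4758,-0.03,0,0,-66],
    [0,0.5455,-0.4758,-0.03,0,0,-66],
    [0,0.5455,-0.4758,-0.03,0,0,-66],
    [0,0.5455,-0.4758,-0.03,0,0,-66],
    [0,0.5455,-0.4758,-0.03,0,0,-66],
    [0,0.5455,-0.4758,-0.03,0,0,-66],
    [0,0.5455,-0.4758,-0.03,0,0,-66],
    [0,0.5455,-0.4758,-0.03,0,0,-66],
    [0,0.5455,-0.4758,-0.03,0,0,-66],
    [0,0.5455,-0.4758,-0.03,0,0,-66],
  ],
)

```text
time: 2.35
position: [0.5659, 0.0857, 0.2351]
tool_rot: [0.693, 0.721, -0.0, 0.0]
contact_force: [0.0, 0.1, -0.3]
opening: -0.0002
grasp_force: 0.0
```

apply_moves(
  motion=[
    [0,0,0,0.05,0,0,0],
    [0,0,0,0.1,0,0,0],
    [0,0,0,0.108,0,0,0],
    [0,0,0,0.112,0,0,0],
    [0,0,0,0.115,0,0,0],
    [0,0,0,0.117,0,0,0],
    [0,0,0,0.118,0,0,0],
    [0,0,0,0.118,0,0,0],
  ],
)

```text
time: 3.35
position: [0.5662, 0.0871, 0.1173]
tool_rot: [0.692, 0.722, 0.0, 0.0]
contact_force: [-0.0, 1.1, 0.6]
opening: 0.0001
grasp_force: 0.0
```

Run:
```python
from h import *
s=eyes.read_camera("scene");a=s["color"][90:290,200:420,::-1]
cv2.imwrite("pics/s1.png",cv2.resize(a,None,fx=2.7,fy=2.7))
print(robot.state()["position"],robot.state()["contact_force"])
```

```text
[0.56610239 0.08706605 0.11719306] [ 0.01800784 -0.04675224 -0.02821122]
```

View pics/s1.png

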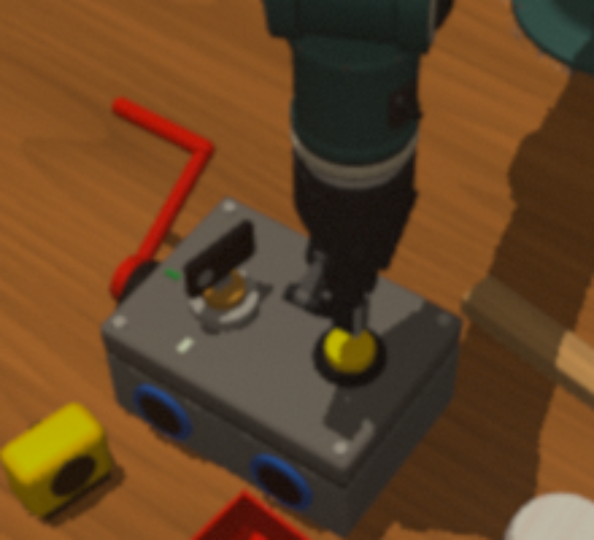

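The crop shows the closed fingertips ending near (350,330), just above or behind the centre of the yellow cap at (350,352). The lever is still up, and no force is felt.

Run:
```python
from h import *
s=eyes.read_camera("scene");t=eyes.read_camera("top")
p=robot.state()["position"]
for n,q in(("tcp",p),("btn123",(.565,.086,.123)),("btn115",(.565,.086,.115))):
    print(n,proj(s,q),(proj(s,q)-(200,90))*2.7,proj(t,q))
a=s["color"][180:245,290:370,::-1];b=t["color"][230:310,290:390,::-1]
a=cv2.resize(a,None,fx=6,fy=6,interpolation=2);b=cv2.resize(b,(300,390),interpolation=2);cv2.imwrite("pics/s2.png",np.hstack([a,b]))
```

```text
tcp [329.14838191 218.57695551] [348.70063116 347.15777988] [334.41782142 265.68508139]
btn123 [329.05135454 216.11772921] [348.43865726 340.51786888] [335.22382923 266.29865437]
btn115 [329.00924513 218.59920088] [348.32496185 347.21784237] [335.00244378 266.32928746]
```

View pics/s2.png

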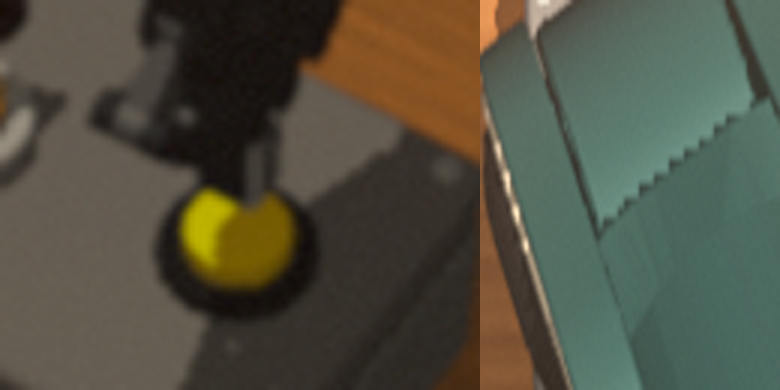

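The crop shows the tip at about pixel (332,215), still clear of the cap and a few millimetres high. I'll go down slowly while watching the force.

apply_moves(
  motion=[
    [0,0,0,0.002,0,0,0],
    [0,0,0,0.003,0,0,0],
    [0,0,0,0.004,0,0,0],
  ],
)

```text
time: 3.88
position: [0.5659, 0.0871, 0.1128]
tool_rot: [0.692, 0.722, -0.0, -0.0]
contact_force: [0.6, 0.8, -0.2]
opening: -0.0001
grasp_force: 0.0
```

apply_moves(
  motion=[
    [0,0,0,0.001,0,0,0],
    [0,0,0,0.002,0,0,0],
    [0,0,0,0.003,0,0,0],
  ],
)

```text
time: 4.25
position: [0.566, 0.0871, 0.1099]
tool_rot: [0.692, 0.722, -0.0, -0.0]
contact_force: [0.6, -0.1, 0.4]
opening: -0.0
grasp_force: 0.0
```

Run:
```python
from h import *
s=eyes.read_camera("scene")
a=s["color"][170:245,280:380,::-1];cv2.imwrite("pics/s3.png",cv2.resize(a,None,fx=6,fy=6,interpolation=2))
r=robot.state();print(r["position"],r["contact_force"],proj(s,r["position"]))
```

```text
[0.56592122 0.087056   0.10977325] [-0.57613469  0.07208603 -0.23946317] [329.13957055 220.77286568]
```

View pics/s3.png

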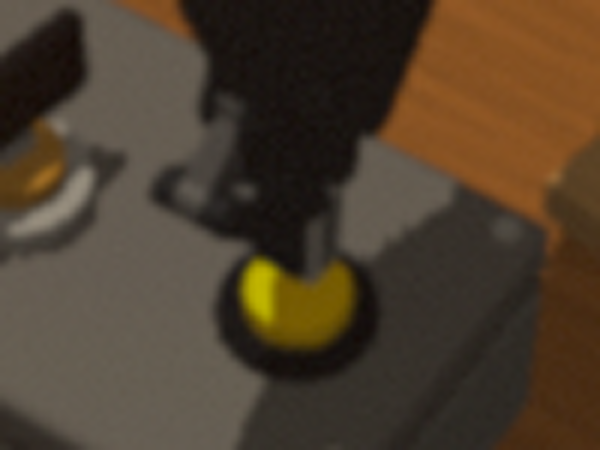

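The crop shows the tip at about pixel (332,217), still just above the cap, while the reported TCP projects to (329,221). The real tip looks roughly 10 mm higher than reported. I'll keep going down in small steps.

apply_moves(
  motion=[
    [0,0,0,0.001,0,0,0],
    [0,0,0,0.002,0,0,0],
    [0,0,0,0.002,0,0,0],
  ],
)

```text
time: 4.68
position: [0.5659, 0.087, 0.1079]
tool_rot: [0.692, 0.722, -0.0, -0.0]
contact_force: [-0.8, -1.2, -0.2]
opening: 0.0001
grasp_force: 0.0
```

apply_moves(
  motion=[
    [0,0,0,0.001,0,0,0],
    [0,0,0,0.002,0,0,0],
    [0,0,0,0.002,0,0,0],
  ],
)

```text
time: 5.05
position: [0.5659, 0.087, 0.1058]
tool_rot: [0.692, 0.722, -0.0, -0.0]
contact_force: [0.8, 0.8, 0.2]
opening: -0.0001
grasp_force: 0.0
```

apply_moves(
  motion=[
    [0,0,0,0.001,0,0,0],
    [0,0,0,0.002,0,0,0],
    [0,0,0,0.002,0,0,0],
  ],
)

```text
time: 5.42
position: [0.5659, 0.087, 0.1038]
tool_rot: [0.692, 0.722, -0.0, -0.0]
contact_force: [0.2, 0.4, -0.8]
opening: -0.0004
grasp_force: 0.0
```

apply_moves(
  motion=[
    [0,0,0,0.001,0,0,0],
    [0,0,0,0.002,0,0,0],
    [0,0,0,0.002,0,0,0],
  ],
)

```text
time: 5.8
position: [0.5659, 0.087, 0.1018]
tool_rot: [0.692, 0.722, -0.0, -0.0]
contact_force: [0.2, 0.7, -0.5]
opening: 0.0002
grasp_force: 0.0
```

Run:
```python
from h import *
s=eyes.read_camera("scene")
a=s["color"][190:240,300:365,::-1];b=s["color"][110:240,200:365,::-1]
A=cv2.resize(a,(585,450),interpolation=2);cv2.imwrite("pics/s4.png",A)
r=robot.state();print(r["position"],r["contact_force"],proj(s,r["position"]))
print(cen(hsvmask(s,(22,120,60),(38,255,255),(312,205,350,240)))[2])
```

```text
[0.56593792 0.08703157 0.10188208] [ 0.42405322 -0.15980818 -0.26800512] [329.08272778 223.16727537]
[320 213  19  15 181]
```

View pics/s4.png

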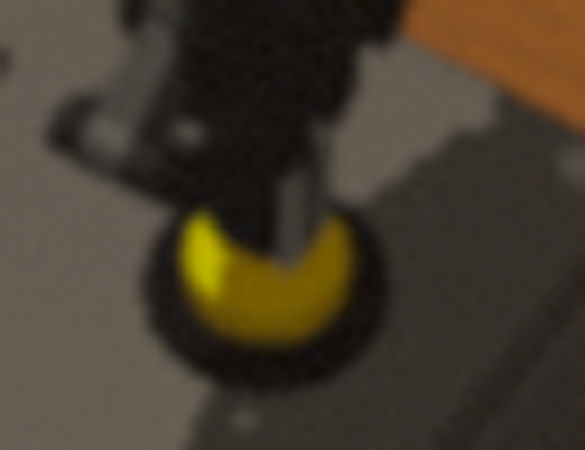

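The crop shows the nearest finger corner at about pixel (332,220), over the cap, with the reported TCP projecting to (329,223). There is still no contact, so I'll continue in small guarded steps.

apply_moves(
  motion=[
    [0,0,0,0.001,0,0,0],
    [0,0,0,0.002,0,0,0],
    [0,0,0,0.003,0,0,0],
    [0,0,0,0.003,0,0,0],
  ],
)

```text
time: 6.35
position: [0.5659, 0.087, 0.0988]
tool_rot: [0.692, 0.722, -0.0, -0.0]
contact_force: [-0.3, 0.0, 0.2]
opening: -0.0003
grasp_force: 0.0
```

apply_moves(
  motion=[
    [0,0,0,0.001,0,0,0],
    [0,0,0,0.002,0,0,0],
    [0,0,0,0.002,0,0,0],
  ],
)

```text
time: 6.72
position: [0.566, 0.087, 0.0969]
tool_rot: [0.692, 0.722, -0.0, -0.0]
contact_force: [0.1, 0.3, -0.2]
opening: -0.0001
grasp_force: 0.0
```

```bash
cat >> h.py <<'E'
def red(c,box): return hsvmask(c,(0,150,60),(8,255,255),box)|hsvmask(c,(172,150,60),(179,255,255),box)
def lev():
    s=eyes.read_camera("scene");l,m,st=cen(red(s,(180,100,290,205)));return l.round(1),st
E
python3 - <<'E'
from h import *
print(lev()); s=eyes.read_camera("scene")
y=cen(hsvmask(s,(22,120,60),(38,255,255),(312,205,350,240)));print(y[0],y[2])
r=robot.state();print(r["joint_torque"],r["contact_force"],r["ft_torque"],r["joint_positions"])
s0={"color":cv2.imread("pics/scene0.png")[:,:,::-1].copy()};print(cen(red(s0,(180,100,290,205)))[0])
y=cen(hsvmask(s0,(22,120,60),(38,255,255),(312,205,350,240)));print(y[0],y[2])
E
```

```text
(array([259.2, 157.4]), array([241, 126,  38,  75, 673], dtype=int32))
[328.49685535 221.50314465] [320 214  19  14 159]
[-3.58135994e-04 -4.85296834e+01 -6.49448007e+00 -2.00979960e+01
  1.03490721e-02 -9.29141265e-05 -2.59449398e-04] [-1.10061466 -0.03528112  0.00480522] [ 0.04132737  0.00237486 -0.01882311] [ 0.17314367  0.53337795 -0.49683087  1.85523074  0.33283966  0.83583372
 -0.4486042 ]
[259.25522388 157.15373134]
[329.21352313 218.20640569] [320 210  20  18 281]
```

apply_moves(
  motion=[
    [0,0,0,0.001,0,0,0],
    [0,0,0,0.002,0,0,0],
    [0,0,0,0.003,0,0,0],
    [0,0,0,0.003,0,0,0],
  ],
)

```text
time: 7.32
position: [0.5661, 0.0871, 0.0943]
tool_rot: [0.692, 0.722, -0.0, 0.0]
contact_force: [-1.6, 0.4, 4.8]
opening: -0.0001
grasp_force: 2.2
```

apply_moves(
  motion=[
    [0,0,0,0.001,0,0,0],
    [0,0,0,0.002,0,0,0],
    [0,0,0,0.002,0,0,0],
  ],
)

```text
time: 7.7
position: [0.5661, 0.0871, 0.0919]
tool_rot: [0.692, 0.722, 0.0, 0.0]
contact_force: [-0.3, -0.8, 1.8]
opening: 0.0002
grasp_force: 1.0
```

Run:
```python
from h import *
print(lev()); s=eyes.read_camera("scene")
y=cen(hsvmask(s,(22,120,60),(38,255,255),(312,205,350,240)));print(y[0],y[2])
r=robot.state();print(r["contact_force"],r["position"])
```

```text
(array([261.2, 160.6]), array([241, 131,  42,  70, 646], dtype=int32))
[328.43846154 222.35384615] [320 216  19  12 130]
[-0.8504264   0.56151017  0.78044301] [0.5660215  0.08714323 0.09186127]
```

apply_moves(
  motion=[
    [0,0,0,0.001,0,0,0],
    [0,0,0,0.001,0,0,0],
    [0,0,0,0.001,0,0,0],
  ],
)

```text
time: 8.18
position: [0.566, 0.087, 0.0909]
tool_rot: [0.692, 0.722, -0.0, 0.0]
contact_force: [0.2, 0.5, 1.5]
opening: 0.0006
grasp_force: 1.1
```

Run:
```python
from h import *
print(lev()); s=eyes.read_camera("scene")
y=cen(hsvmask(s,(22,120,60),(38,255,255),(312,205,350,240)));print(y[0],y[2])
r=robot.state();print(r["contact_force"],r["position"])
```

```text
(array([261. , 165.9]), array([248, 158,  28,  17, 183], dtype=int32))
[328.7421875 222.28125  ] [320 216  19  12 128]
[ 0.01272782 -0.51336161  2.17844643] [0.56603841 0.08707931 0.09097014]
```

The lever has dropped. I'll retract, then measure the lever when it is down and the actual fingertip.

apply_moves(
  motion=[
    [0,0,0,-0.02,0,0,0],
    [0,0,0,-0.08,0,0,0],
    [0,0,0,-0.14,0,0,0],
    [0.0854,0,0,-0.14,0,0,0],
    [0.0854,0,0,-0.14,0,0,0],
    [0.0854,0,0,-0.14,0,0,0],
  ],
)

```text
time: 9.02
position: [0.5651, 0.0867, 0.2298]
tool_rot: [0.692, 0.722, -0.001, -0.001]
contact_force: [-0.1, -0.5, -0.3]
opening: 0.0541
grasp_force: 0.0
```

Run:
```python
from h import *
s=eyes.read_camera("scene");t=eyes.read_camera("top");r=robot.state()
print(r["position"],r["opening"],proj(s,r["position"]),proj(t,r["position"]))
print("nearcorner",ray(s,(331.7,220),.128))
m=red(t,(430,230,530,340));ys,xs=np.where(m);print(xs.min(),xs.max(),ys.min(),ys.max())
for x in range(440,xs.max()+1,8):
    if (xs==x).any():
        y=ys[xs==x];print(x,y.min(),y.max(),ray(t,(x,y.mean()),.038).round(4))
print("end",ray(t,(xs.max()+.5,ys[xs==xs.max()].mean()),.038).round(4))
a=cv2.resize(s["color"][60:300,180:440,::-1],(433,400),interpolation=2);b=cv2.resize(t["color"][200:360,300:540,::-1],(360,240));b=np.vstack([b,np.zeros((160,360,3),np.uint8)])
cv2.imwrite("pics/s5.png",np.hstack([a,b]))
```

```text
[0.56523165 0.08690035 0.22968001] 0.06855615992448795 [330.00535998 179.99697041] [338.08888818 265.64933337]
nearcorner [0.57244422 0.09764671 0.128     ]Traceback (most recent call last):
  File "<stdin>", line 5, in <module>
    return umr_minimum(a, axis, None, out, keepdims, initial, where)
ValueError: zero-size array to reduction operation minimum which has no identity
```

apply_moves(
  motion=[
    [0.0854,-0.06,-0.022,0,0,0,0],
    [0.0854,-0.12,-0.043,0,0,0,0],
    [0.0854,-0.18,-0.065,0,0,0,0],
    [0.0854,-0.2386,-0.0851,0,0,0,0],
    [0.0854,-0.2386,-0.0851,0,0,0,0],
    [0.0854,-0.2386,-0.0851,0.05,0,0,0],
    [0.0854,-0.2386,-0.0851,0.1,0,0,0],
    [0.0854,-0.2386,-0.0851,0.13,0,0,0],
    [0.0854,-0.2386,-0.0851,0.13,0,0,0],
  ],
)

```text
time: 10.25
position: [0.4894, -0.1532, 0.0985]
tool_rot: [0.691, 0.723, -0.001, -0.003]
contact_force: [-0.7, 1.0, -0.1]
opening: 0.0856
grasp_force: 0.0
```

Run:
```python
from h import *
s=eyes.read_camera("scene");t=eyes.read_camera("top");r=robot.state();p=r["position"]
print(p,r["opening"],proj(s,p),proj(s,p+[0,0,.026]),"bar down pred",proj(s,(.490,-.152,.038)),proj(s,(.490,-.104,.038)),proj(s,(.492,-.189,.038)))
a=cv2.resize(s["color"][60:260,160:340,::-1],(540,600),interpolation=2);cv2.imwrite("pics/s5.png",a)
```

```text
[ 0.4918724  -0.15416181  0.10143049] 0.08535819014262817 [259.50810525 147.16212089] [258.31517711 138.51654783] bar down pred [263.50718403 166.89438117] [279.96118292 176.54271019] [250.54137875 160.15091856]
```

View pics/s5.png

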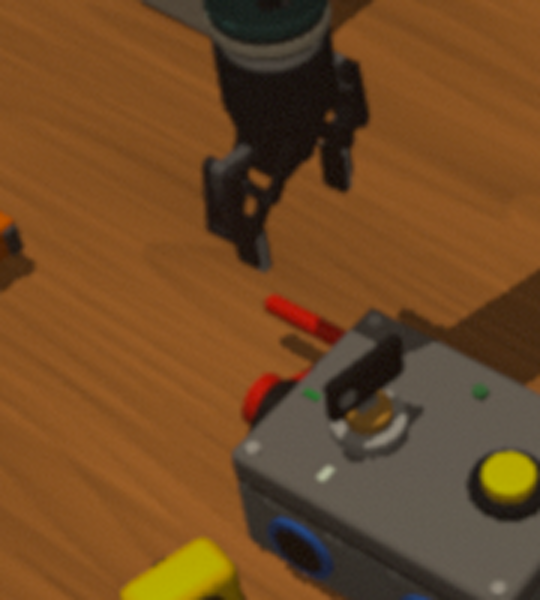

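The crop shows the dropped bar's free end at pixel (251,161), as predicted. The open fingertips straddle its line at (246,149) and (274,122), and the 26 mm tip offset is confirmed. I'll go down and grasp the bar.

apply_moves(
  motion=[
    [0.06,0,0,0.03,0,0,0],
    [0.06,0,0,0.06,0,0,0],
    [0.06,0,0,0.09,0,0,0],
    [0.06,0,0,0.105,0,0,0],
    [0.06,0,0,0.105,0,0,0],
    [0.06,0,0,0.105,0,0,0],
  ],
  squeeze=20,
)

```text
time: 11.1
position: [0.4924, -0.1552, -0.0028]
tool_rot: [0.692, 0.722, 0.001, 0.001]
contact_force: [0.3, -0.4, 0.2]
opening: 0.0596
grasp_force: 0.0
```

apply_moves(
  motion=[
    [0.04,0,0,0,0,0,0],
    [0.02,0,0,0,0,0,0],
    [0.01,0,0,0,0,0,0],
    [0.01,0,0,0,0,0,0],
    [0.01,0,0,0,0,0,0],
    [0.01,0,0,0,0,0,0],
  ],
)

```text
time: 11.85
position: [0.4918, -0.1551, -0.0037]
tool_rot: [0.692, 0.722, 0.0, 0.001]
contact_force: [1.4, -0.9, 4.0]
opening: 0.0155
grasp_force: 21.8
```

apply_moves(
  motion=[
    [0.01,0,-0.003,-0.008,0,0,0],
    [0.01,0,-0.006,-0.017,0,0,0],
    [0.01,0,-0.008,-0.027,0,0,0],
    [0.01,0,-0.0095,-0.037,0,0,0],
    [0.01,0,-0.01,-0.047,0,0,0],
    [0.01,0,-0.0095,-0.057,0,0,0],
    [0.01,0,-0.008,-0.067,0,0,0],
    [0.01,0,-0.006,-0.0765,0,0,0],
    [0.01,0,-0.004,-0.083,0,0,0],
    [0.01,0,-0.0015,-0.09,0,0,0],
    [0.01,0,0.0025,-0.099,0,0,0],
    [0.01,0,0.0045,-0.1025,0,0,0],
    [0.01,0,0.0045,-0.1025,0,0,0],
    [0.01,0,0.0045,-0.1025,0,0,0],
  ],
)

```text
time: 13.6
position: [0.4938, -0.1551, 0.0982]
tool_rot: [0.692, 0.722, -0.001, -0.001]
contact_force: [-5.2, -1.9, 2.8]
opening: 0.0148
grasp_force: 20.1
```

apply_moves(
  motion=[
    [0.03,0,0,0,0,0,0],
    [0.05,0,0,0,0,0,0],
    [0.05,0,0,0,0,0,0],
    [0.05,0,0,0,0,0,0],
    [0.05,0,0,-0.03,0,0,0],
    [0.05,0,0,-0.08,0,0,0],
    [0.05,0,0,-0.13,0,0,0],
    [0.05,0,0,-0.13,0,0,0],
  ],
)

```text
time: 14.6
position: [0.4984, -0.1552, 0.2326]
tool_rot: [0.692, 0.722, 0.002, 0.004]
contact_force: [0.1, -0.9, -0.2]
opening: 0.0498
grasp_force: 0.0
```

Run:
```python
from h import *
print(lev());r=robot.state();print(r["position"],r["opening"])
s=eyes.read_camera("scene");m=red(s,(180,100,300,205));print(m.sum())
s0={"color":cv2.imread("pics/scene0.png")[:,:,::-1].copy()};m0=red(s0,(180,100,300,205));print(m0.sum(),(m&m0).sum())
```

```text
(array([258.8, 157.5]), array([241, 126,  38,  75, 638], dtype=int32))
[ 0.49673326 -0.15507319  0.23017873] 0.05043146334687641
640
670 635
```

The lever is back fully up, since its mask matches the first picture. Next I'll go above the key and align with the bow.

apply_moves(
  motion=[
    [0.0854,0.04,0.027,0,0,0,-10],
    [0.0854,0.08,0.053,0,0,0,-20],
    [0.0854,0.1334,0.089,0,0,0,-30],
    [0.0854,0.1334,0.089,0,0,0,-40],
    [0.0854,0.1334,0.089,0,0,0,-50],
    [0.0854,0.1334,0.089,0,0,0,-60],
    [0.0854,0.1334,0.089,0,0,0,-70],
    [0.0854,0.1334,0.089,0,0,0,-80.4],
    [0.0854,0.1334,0.089,0,0,0,-80.4],
    [0.0854,0.1334,0.089,0,0,0,-80.4],
    [0.0854,0.1334,0.089,0,0,0,-80.4],
  ],
)

```text
time: 16.08
position: [0.5787, -0.0176, 0.2281]
tool_rot: [0.063, 0.998, -0.0, -0.0]
contact_force: [-1.2, -0.5, 0.1]
opening: 0.0853
grasp_force: 0.0
```

Run:
```python
from h import *
s=eyes.read_camera("scene");r=robot.state();p=r["position"];T=rot(r["tool_rot"])
print(p,r["opening"],np.degrees(np.arctan2(T[1,0],T[0,0])),T.round(3).tolist(),r["joint_positions"])
cv2.imwrite("pics/s6.png",cv2.resize(s["color"][80:260,210:390,::-1],(560,560),interpolation=2))
```

```text
[ 0.57880444 -0.01762776  0.2282985 ] 0.08519457847668552 172.79241424405816 [[-0.992, 0.125, -0.0], [0.125, 0.992, -0.0], [0.0, -0.0, -1.0]] [ 0.5847605   0.45514952 -0.80507558  1.71766163  0.35929391  1.1234674
  1.11718389]
```

View pics/s6.png

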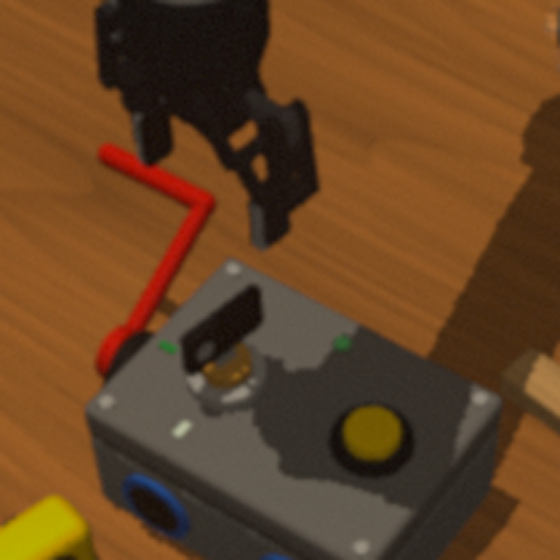

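The crop shows the open fingers centred above the bow, which runs from (185,365) to (262,300), with the lever up. I'll go down and grip the bow.

apply_moves(
  motion=[
    [0.07,0,0,0.04,0,0,0],
    [0.07,0,0,0.08,0,0,0],
    [0.07,0,0,0.105,0,0,0],
    [0.07,0,0,0.115,0,0,0],
    [0.05,0,0,0.115,0,0,0],
    [0.03,0,0,0.115,0,0,0],
    [0.02,0,0,0.115,0,0,0],
    [0.005,0,0,0.115,0,0,0],
    [0.005,0,0,0.115,0,0,0],
    [0.005,0,0,0.115,0,0,0],
    [0.005,0,0,0.115,0,0,0],
  ],
  squeeze=30,
)

```text
time: 17.5
position: [0.5794, -0.0176, 0.1143]
tool_rot: [0.062, 0.998, -0.0, 0.001]
contact_force: [-1.0, -1.1, 6.2]
opening: 0.0098
grasp_force: 33.0
```

apply_moves(
  motion=[
    [0.005,0,0,0,0,0,8],
    [0.005,0,0,0,0,0,16],
    [0.005,0,0,0,0,0,24],
    [0.005,0,0,0,0,0,32],
    [0.005,0,0,0,0,0,40],
    [0.005,0,0,0,0,0,48],
    [0.005,0,0,0,0,0,56],
    [0.005,0,0,0,0,0,64],
    [0.005,0,0,0,0,0,70],
    [0.005,0,0,0,0,0,70],
  ],
)

```text
time: 18.75
position: [0.5805, -0.0165, 0.1143]
tool_rot: [0.623, 0.782, 0.001, 0.001]
contact_force: [4.6, 3.0, 2.8]
opening: 0.0094
grasp_force: 32.6
```

Run:
```python
from h import *
r=robot.state();T=rot(r["tool_rot"]);print(r["position"],np.degrees(np.arctan2(T[1,0],T[0,0])),r["contact_force"],r["ft_torque"],r["opening"])
```

```text
[ 0.58047194 -0.0164722   0.11433914] 102.97014782491951 [4.59298669 2.95994155 2.83186157] [ 0.48144619 -0.60734677 -0.03311032] 0.009447678444315957
```

apply_moves(
  motion=[
    [0.005,0,0,0,0,0,3],
    [0.005,0,0,0,0,0,6],
    [0.005,0,0,0,0,0,8],
    [0.005,0,0,0,0,0,10],
    [0.005,0,0,0,0,0,10],
  ],
)

```text
time: 19.38
position: [0.5806, -0.0165, 0.1144]
tool_rot: [0.687, 0.727, 0.001, 0.001]
contact_force: [4.4, 3.3, 4.4]
opening: 0.0094
grasp_force: 61.1
```

Run:
```python
from h import *
r=robot.state();T=rot(r["tool_rot"]);print(r["position"],np.degrees(np.arctan2(T[1,0],T[0,0])),r["contact_force"],r["ft_torque"],r["opening"])
```

```text
[ 0.58064977 -0.01648831  0.11443175] 93.2567811681888 [4.35910306 3.25739093 4.4137594 ] [ 0.47004236 -0.78410097  1.41022009] 0.009411271970731118
```

The moment rose to 1.4 N m, so the key is at its stop. I'll release and withdraw.

apply_moves(
  motion=[
    [0.03,0,0,0,0,0,0],
    [0.06,0,0,0,0,0,0],
    [0.06,0,0,0,0,0,0],
    [0.06,0,0,0,0,0,0],
    [0.06,0,0,-0.03,0,0,0],
    [0.06,0,0,-0.08,0,0,0],
    [0.06,0,0,-0.13,0,0,0],
    [0.06,-0.06,-0.05,-0.13,0,0,0],
    [0.06,-0.12,-0.1,-0.13,0,0,0],
    [0.06,-0.18,-0.14,-0.13,0,0,0],
    [0.06,-0.24,-0.14,-0.13,0,0,0],
    [0.06,-0.3,-0.14,-0.13,0,0,0],
    [0.06,-0.3,-0.14,-0.13,0,0,0],
    [0.06,-0.3,-0.14,-0.13,0,0,0],
  ],
)

```text
time: 21.12
position: [0.4527, -0.3271, 0.243]
tool_rot: [0.691, 0.723, -0.0, -0.0]
contact_force: [0.4, 0.9, -0.2]
opening: 0.0598
grasp_force: 0.0
```

Run:
```python
from h import *
s=eyes.read_camera("scene");t=eyes.read_camera("top");print(robot.state()["position"])
a=cv2.resize(s["color"][90:330,180:440,::-1],(400,370),interpolation=2);b=cv2.resize(t["color"][140:370,200:520,::-1],(400,370),interpolation=2)
cv2.imwrite("pics/s7.png",np.hstack([a,b]))
s0={"color":cv2.imread("pics/scene0.png")[:,:,::-1].copy()}
B=(180,100,300,205);m,m0=red(s,B),red(s0,B);print(m.sum(),m0.sum(),(m&m0).sum())
```

```text
[ 0.45397384 -0.32347764  0.24320916]
728 670 668
```

View pics/s7.png

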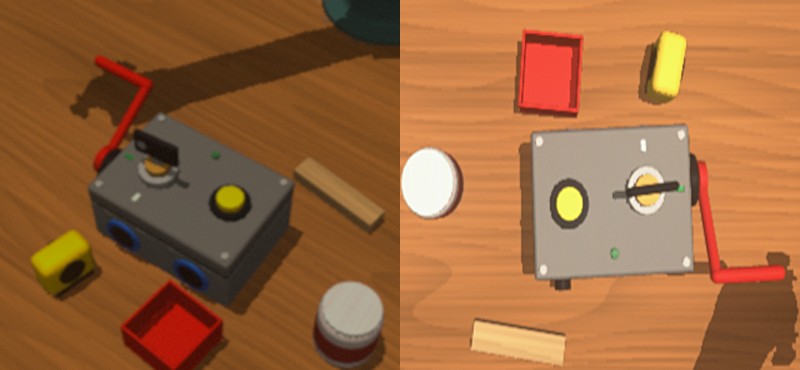

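The view shows the bow along the box's y axis, pointing at the green mark at (682,188). The lever is up, the button is out and the bystanders haven't moved.

```bash
python3 -c "
from plant import job_done
print(job_done())"
```

```text
the job is handed in; nothing more can be done
None
```

The daily check is done and handed in: the button press made the lever drop, the lever is back fully up, and the key is turned clockwise to its stop, with nothing else on the bench moved.

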